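# Sort a sealed tin by its weight

## Task

Lift the sealed tin with the orange lid a few centimetres straight up from the table and hold it still there for a second to feel its weight. If it weighs more than 350 g (full), set it down gently, standing upright, in the blue tray; if it weighs less (used up), set it down the same way in the yellow tray. Leave the open red tin pot alone.

Things in the scene. Friction and masses are not known exactly. Their poses are not given: they have to be found in the camera images.
- tin_mid (a point): Centre (half-way up) of the sealed tin: an upright round tin, 54 mm in diameter and 76 mm tall, bare metal with an orange lid (the top 18 mm). It stands loose on the table, so this point is 38 mm above its foot; z axis up the tin. It is the only round tin with a lid, and it looks the same whether full or not; it weighs between 95 and 600 g.
- blue_tray_floor (a point): Centre of the tray for heavy tins, on its inner floor: a low square blue tray, fixed to the table, 120 x 120 mm outside, walls 3 mm thick and 15 mm high, inner floor 3 mm above the table; x and y axes along its sides.
- yellow_tray_floor (a point): Centre of the tray for light tins, on its inner floor: a low square yellow tray of the same size and build as the blue one, also fixed.
- red_pot: Open red tin pot, no lid, 60 mm in diameter and 60 mm tall, loose, near the far edge of the table; origin at the centre of its underside. A bystander: it must stay where it is.
Mind the look-alikes: they are no part of the job. Leave any black, purple or white look-alike of the part that bears tin_mid alone.

How it is judged:
By the outcome, as a careful person would: the job done as asked, in the order asked, and still so for the second after the job is handed in, with the robot touching nothing.
It also fails if it takes over 42 s, if anything falls off the work surface, if the arm or the gripper's body presses on something with over 40 N, if the wrist force passes 120 N, or if a joint passes its speed limit or range.

## Robot

A 7-joint arm with a two-finger parallel gripper is mounted at the origin on the work surface; the furniture and walls round the work are solid. World frame = base frame: x ahead of the robot, y to its left, z up, the work surface at z = 0. Lengths are in mm, angles in rad, forces in N, time in s.
With the tool pointing down it reaches from about 425 to 925 mm from the base axis. Payload 6.8 kg.
Tool frame: the origin (TCP) lies at the very end of the fingers, on their centre line; the grasp point (between the pads) lies 19 mm behind it; z points along the fingers, y is the line along which they close (so a half turn about z gives the same grasp; the last joint's range is limited). The gripper opens to 88 mm and grips with 3 to 60 N. Pads are 20 mm wide; open, the fingers measure 115 mm over their backs; the gripper's body (75 mm by 178 mm) begins 61 mm behind the grasp point.
Start: joints at [1.126, 0.477, 0.022, 1.555, -0.011, 1.109, -0.083], TCP at [223.076, -637.091, 222.664] pointing down, gripper open.
Joint ranges: [-2.96, 2.96], [-0.34, 2.1], [-1.41, 1.46], [0.24, 2.44], [-1.37, 4.51], [0.17, 1.92], [-2.96, 2.96]. Speed limits (rad/s): [2.39, 2.39, 3.14, 3.14, 3.14, 3.14, 3.14].

## Interface

Orientations are given as a unit quaternion [w, x, y, z].
In Python, from bench import * gives the robot as it stands.
- The arm moves only by the tool apply_moves, never from a script. Its argument "commands" is a list of rows, each a list of 3 entries, a list of its own where there are three numbers: the shift along the tool's x, y, z in m, then the turn, a rotation vector about the tool's x, y, z in rad, then the gripper's target within -1 to 1 (fully open at 1, half-way at 0, shut at -1). In form: [[[x, y, z], [rx, ry, rz], gripper], ...]. A call has 1 to 12 rows; each row shifts and turns the commanded pose from where the row before left it, along the tool's axes as they then stand; what a row does not reach is not made up. A row lasts 1/8 s, in which the tool goes at most 62.5 mm and 10.7 degrees, less where a joint would pass 70% of its speed; a pose out of reach is approached as far as the arm can. A call with a gripper value outside its range is refused whole. The fingers move at their own pace and stop on an object; the grip force is fixed at half the most. Time passes only in rows, so rows that do not move let the fingers close. It gives the time, the measured TCP pose, the force, the opening and the grip force at its end, in the units of the state.
- sense(): the state, without advancing time (a new reading comes with each control period).
- get_image(name): name is "scene" or "top" or "wrist"; returns a dict with "frame" (384x512x3 uint8, red, green, blue), "depth" (384x512 float32, mm along the optical axis (not along the pixel's ray), 0 where there is no reading), "camera_matrix" (3x3 intrinsics, pixels), "R" (3x3) and "t" (3): a world point X has camera coordinates R X + t. Camera axes: x right, y down, z forward; pixel columns grow to the right and rows downward; lengths in mm; the calibration is good to about 2 mm. A picture is of the moment at which its call begins.
- job_done(): hands the job in; it is judged then, once.
The state is a dict: "t": time; "joints": joint angles; "joint_vel": joint speeds; "tau": joint torques, N m; "eef_pos": TCP position; "tool_rot": TCP orientation; "contact_force": force on the tool from outside, world axes, zero at the start; "moment": the same for the moment, N m; "grip_width": opening from 0.0 (shut) to 1.0 (fully open); "gripper_force": force on a finger pad.
Only numpy, scipy, OpenCV 4.12 (cv2) and the standard library are available. Lean on these libraries where they do the work, as an engineer would, in place of code of your own. Each camera call takes 0.05 s, during which the arm holds its last target. There are 200 camera calls.

## Working session

There is one attempt and no reset: what is moved stays moved. The work goes in short steps, Python scripts to look and compute and a tool call to move; the robot and the scene stay as the last step left them, time stands still between calls to the robot, and variables do not carry over. Pictures are saved under pics/ and viewed, at most 10 in all, crops included, and the job is handed in when it is done.

Besides the shell and the picture viewer there is one more tool, called by a JSON object that holds its "fn" and its "kwargs", one argument or row to a line. apply_moves: Moves the arm, as the interface text tells. Its arguments: {"type":"object","properties":{"commands":{"type":"array"}},"required":["commands"]}

```bash
mkdir -p pics; cat > h.py <<'E'
from bench import *
import numpy as np, cv2
def shot(n,f=None):
    im=get_image(n)
    if f: cv2.imwrite('pics/'+f,im['frame'][:,:,::-1])
    return im
def ray(im,u,v,z):
    K,R,t=[np.array(im[k]) for k in('camera_matrix','R','t')]
    d=R.T@np.linalg.solve(K,[u,v,1]); c=-R.T@t
    return c+d*(z-c[2])/d[2]
E
python3 - <<'E'
from h import *
a=shot('top');b=shot('scene')
cv2.imwrite('pics/a.png',np.vstack([a['frame'],b['frame']])[:,:,::-1][:,:])
cv2.imwrite('pics/a.png',cv2.resize(np.hstack([a['frame'],b['frame']])[:,:,::-1],(800,300),interpolation=cv2.INTER_AREA))
cv2.imwrite('pics/top.png',a['frame'][:,:,::-1]);cv2.imwrite('pics/scene.png',b['frame'][:,:,::-1])
print(sense())
E
```

```text
{'t': 0.1, 'joints': array([ 1.12591049,  0.47769194,  0.02233093,  1.55625238, -0.01152069,
        1.10931263, -0.08310505]), 'joint_vel': array([-2.06660337e-05, -2.55930746e-03,  1.47920689e-04, -2.78799325e-03,
       -7.61576991e-04,  1.77567843e-03,  1.85879431e-03]), 'tau': array([ 4.78291651e-03, -5.84087813e+01,  1.54021706e+00, -2.73311037e+01,
       -5.41731797e-02,  1.31142323e-02,  5.96008908e-05]), 'eef_pos': array([ 222.89859458, -636.60715524,  221.83812105]), 'tool_rot': array([-7.49169039e-04,  9.85853651e-01,  1.67606645e-01, -1.70783322e-04]), 'contact_force': array([-0.95192375, -0.30516915, -0.2891215 ]), 'moment': array([ 0.00631146,  0.05238289, -0.01889145]), 'gripper_force': 0.0, 'grip_width': 0.9975216337746171}
```

View pics/top.png

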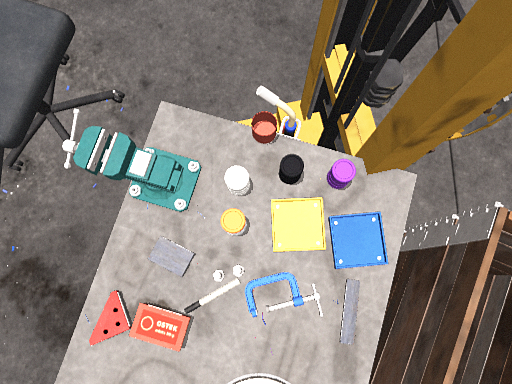

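View pics/scene.png

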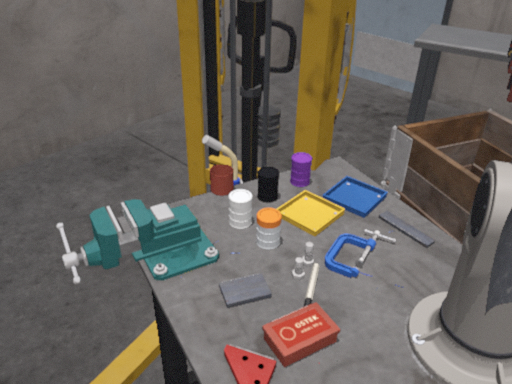

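The top view shows the orange-lid tin at (233,221). Possible mix-ups are the white tin (237,180), the black (291,168), the purple (342,173) and the open red pot (264,127). The trays are yellow (298,224) and blue (357,240). I choose (233,221), which the scene view shows at (268,228) with an orange lid on bare metal.

```bash
python3 - <<'E'
from h import *
a=shot('top');b=shot('scene')
def blob(im,lo,hi,box):
    h=cv2.cvtColor(im['frame'],cv2.COLOR_RGB2HSV);m=cv2.inRange(h,lo,hi)
    k=np.zeros_like(m);x0,y0,x1,y1=box;k[y0:y1,x0:x1]=1;m=m*k
    c=max(cv2.findContours(m,0,2)[0],key=cv2.contourArea);return c
c=blob(a,(8,120,100),(25,255,255),(210,200,255,245));(u,v),r=cv2.minEnclosingCircle(c)
print('tin px',u,v,r,'top',ray(a,u,v,76),'mid lid',ray(a,u,v,67), 'r mm',np.linalg.norm(ray(a,u+r,v,76)-ray(a,u,v,76)))
x,y=int(u),int(v);print(a['depth'][y-3:y+4:3,x-3:x+4:3])
for n,lo,hi,box in(('Y',(22,120,100),(34,255,255),(262,190,332,258)),('B',(100,120,60),(120,255,255),(322,205,395,275))):
    c=blob(a,lo,hi,box);rr=cv2.minAreaRect(c);P=[ray(a,*p,15).round(1)[:2] for p in cv2.boxPoints(rr)]
    print(n,rr,'ctr',np.mean(P,0),P)
for n,p,z in(('white',(237,174),76),('black',(291,161),76),('purple',(342,165),76),('pot',(264,120),60)):print(n,ray(a,*p,z).round())
for p in((140,205),(182,205),(200,160),(95,150),(140,145),(180,155),(282,105),(292,125),(218,274),(238,270),(320,290),(275,285)):
    d=a['depth'][p[1],p[0]];K=np.array(a['camera_matrix']);X=np.array(a['R']).T@(np.linalg.solve(K,[*p,1])*d-a['t']);print(p,X.round())
cv2.imwrite('pics/crop.png',cv2.resize(b['frame'][150:270,200:320,::-1],None,fx=4,fy=4))
E
```

```text
tin px 233.0 222.5 12.257750511169434 top [446.97327271  47.52327258  76.        ] mid lid [448.07382404  48.20024833  67.        ] r mm 26.473315341268613
[[838.645   840.67035 842.6679 ]
 [839.24475 841.49164 841.21185]
 [839.858   840.5627  835.598  ]]
Y ((295.9538269042969, 199.6692352294922), (1.9969207048416138, 48.092506408691406), 86.8201675415039) ctr [505.175 -95.85 ] [array([505.5, -39.3]), array([ 509.6, -152.3]), array([ 504.8, -152.3]), array([500.8, -39.5])]
B ((358.08538818359375, 239.76829528808594), (53.4488639831543, 53.22800064086914), 83.6598129272461) ctr [ 409.325 -235.475] [array([ 464.7, -170.6]), array([ 476. , -294.9]), array([ 353.6, -298.8]), array([ 343. , -177.6])]
white [555.  38.  76.]
black [582. -82.  76.]
purple [ 571. -196.   76.]
pot [686. -25.  60.]
(140, 205) [503. 275.  -4.]
(182, 205) [497. 170.  20.]
(200, 160) [611. 133.  -3.]
(95, 150) [596. 328. 137.]
(140, 145) [ 928.  545. -819.]
(180, 155) [621. 179.  11.]
(282, 105) [705. -65.  99.]
(292, 125) [695. -94.   2.]
(218, 274) [338.  84.  43.]
(238, 270) [346.  39.  53.]
(320, 290) [ 297. -145.   -1.]
(275, 285) [311. -42.  -0.]
```

View pics/crop.png

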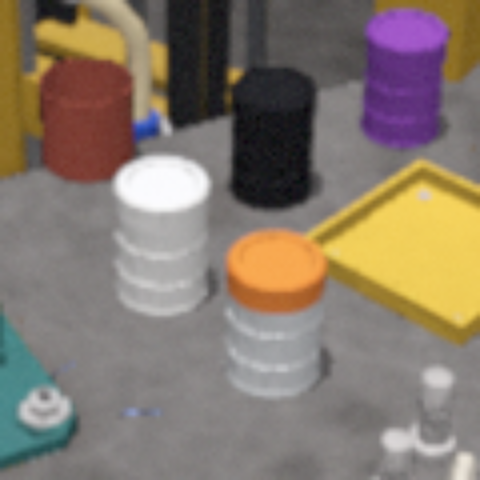

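The crop confirms the choice: orange lid on a bare-metal ribbed body, with the white look-alike behind it to the left at crop (160,230). Next I measure the yellow tray and the obstacle heights along the path.

```bash
cat >> h.py <<'E'
from scipy.spatial.transform import Rotation as Ro
def cloud(im):
    K,R,t=[np.array(im[k]) for k in('camera_matrix','R','t')];d=im['depth'].astype(float)
    v,u=np.indices(d.shape);p=np.linalg.inv(K)@np.stack([u.ravel(),v.ravel(),np.ones(d.size)])*d.ravel()
    P=(R.T@(p-t[:,None])).T; P[d.ravel()==0]=np.nan
    return P
def tool(target):
    s=sense();q=s['tool_rot'];M=Ro.from_quat([q[1],q[2],q[3],q[0]])
    print('eef',s['eef_pos'].round(1),'need tool mm',(M.inv().apply(np.array(target)-s['eef_pos'])).round(1),'toolx',M.as_matrix()[:,0].round(3),'F',s['contact_force'].round(2),'w',round(s['grip_width'],3))
E
python3 - <<'E'
from h import *
a=shot('top');b=shot('scene')
for im in(a,b):
    P=cloud(im);P=P[~np.isnan(P[:,0])]
    H=np.full((9,11),-999.)
    for x,y,z in P:
        i,j=int((x-100)//75),int((y+700)//80)
        if 0<=i<9 and 0<=j<11:H[i,j]=max(H[i,j],z)
    print(H.round().astype(int))
P=cloud(a)
h=cv2.cvtColor(a['frame'],cv2.COLOR_RGB2HSV)
for n,lo,hi,box in(('Y',(22,90,60),(36,255,255),(262,185,335,262)),('B',(100,120,60),(120,255,255),(322,205,395,275))):
    m=cv2.inRange(h,lo,hi);k=np.zeros_like(m);k[box[1]:box[3],box[0]:box[2]]=1
    c=np.vstack([c for c in cv2.findContours(m*k,0,2)[0] if cv2.contourArea(c)>15])
    rr=cv2.minAreaRect(c);print(n,rr,np.mean([ray(a,*p,15) for p in cv2.boxPoints(rr)],0))
# tin lid top from depth
s=(abs(P[:,0]-447)<50)&(abs(P[:,1]-48)<40)&(P[:,2]>65);print('lid pts',s.sum(),P[s].mean(0),(P[s].min(0)+P[s].max(0))/2)
tool([430,-250,260])
E
```

```text
[[-999 -999 -999   86   85    4    4    4   15   16    5]
 [-999 -999 -999   87 -999   11   15    4   21    5   39]
 [-999 -999   87   86    3   13   15   22   22   19   36]
 [ -74 -999   86 -999    4   19   19   19   20   55   16]
 [ -34   85   86 -999    4   20   19    7   19   78   13]
 [-811 -999   83    3    4   75   79   79   77   78   50]
 [-812 -999  247  379  507  572   79   78   78   79  101]
 [-817 -999 -999  295 -111  541    3   87   62    4    4]
 [-999 -999 -999 -999  109  400  347  105  143    4    4]]
[[-999 -999 -999   80 -999    0    1    1   13   14    2]
 [ 313  331 -999   82 -999    7   11   11   19    1   36]
 [ 334 -999   82   82   -1    8   10   21   19   30   34]
 [  82 -999   82 -999    1   16   17   17   17   51   13]
 [  80   81   81 -999    0   16   17    6   17   76    9]
 [-999 -999   77   -3    1    1   76   74   75   76   31]
 [-999 -999  302  421  444  450   74   76   74   76   99]
 [-999 -999 -999  366 -999  441   -6   96  109    1    1]
 [-999 -999 -999 -999  105  425  420   98  138    0    1]]
Y ((297.7828063964844, 223.93893432617188), (52.55949401855469, 52.65462112426758), 87.27368927001953) [448.75196963 -98.00549305  15.        ]
B ((358.08538818359375, 239.76829528808594), (53.4488639831543, 53.22800064086914), 83.6598129272461) [ 409.31454353 -235.48921297   15.        ]
lid pts 483 [452.8462836   48.80409461  73.67208895] [453.1472285   49.85896244  71.81974305]
eef [ 223.  -636.9  222.3] need tool mm [ 323.2 -296.8  -37.5] toolx [ 0.944  0.33  -0.   ] F [ 0.02  0.73 -0.19] w 1.0
```

{"fn": "apply_moves", "kwargs": {
  "commands": [
    [[0.02,-0.018,-0.01],[0,0,0],1],
    [[0.038,-0.035,-0.01],[0,0,0],1],
    [[0.038,-0.035,-0.01],[0,0,0],1],
    [[0.038,-0.035,0],[0,0,0],1],
    [[0.038,-0.035,0],[0,0,0],1],
    [[0.038,-0.035,0],[0,0,0],1],
    [[0.038,-0.035,0],[0,0,0],1],
    [[0.038,-0.035,0],[0,0,0],1],
    [[0.038,-0.035,0],[0,0,0],1]
  ]
}}

```text
t: 1.42
eef_pos: [431.0, -247.3, 252.9]
tool_rot: [0.0, 0.986, 0.168, 0.0]
contact_force: [0.4, -0.1, 0.6]
grip_width: 1.0
gripper_force: 0.0
```

```bash
python3 - <<'E'
from h import *
tool([450,49,200])
print(sense()['joints'],sense()['t'])
E
```

```text
eef [ 431.  -247.3  252.9] need tool mm [ 115.8 -273.4   52.8] toolx [0.944 0.33  0.   ] F [ 0.39 -0.13  0.6 ] w 1.0
[ 0.58502944  0.16338212 -0.21231698  1.92460082  0.03954453  1.05691947
 -0.87813414] 1.425
```

{"fn": "apply_moves", "kwargs": {
  "commands": [
    [[0.012,-0.028,0.005],[0,0,0],1],
    [[0.018,-0.043,0.008],[0,0,0],1],
    [[0.018,-0.043,0.008],[0,0,0],1],
    [[0.018,-0.043,0.008],[0,0,0],1],
    [[0.018,-0.043,0.008],[0,0,0],1],
    [[0.018,-0.043,0.008],[0,0,0],1],
    [[0.014,-0.03,0.008],[0,0,0],1],
    [[0,0,0],[0,0,0],1]
  ]
}}

```text
t: 2.42
eef_pos: [449.4, 49.8, 199.4]
tool_rot: [-0.0, 0.985, 0.17, -0.0]
contact_force: [0.5, -0.6, 0.1]
grip_width: 0.999
gripper_force: 0.0
```

```bash
python3 - <<'E'
from h import *
w=shot('wrist','w1.png')
m=cv2.inRange(cv2.cvtColor(w['frame'],cv2.COLOR_RGB2HSV),(8,120,100),(22,255,255))
c=max(cv2.findContours(m,0,2)[0],key=cv2.contourArea);(u,v),r=cv2.minEnclosingCircle(c)
print(u,v,r,cv2.fitEllipse(c),ray(w,u,v,76))
P=cloud(w);s=m.ravel()>0;s&=(abs(P[:,2]-76)<6);print(P[s].mean(0),P[s].min(0),P[s].max(0))
tool([450,49,26])
E
```

```text
373.0 341.0 138.1775360107422 ((533.2589111328125, 339.6452331542969), (14.22183895111084, 544.1189575195312), 88.52259063720703) [ 307.85759416 -161.973365     76.        ]
[450.34842199  47.05494876  74.11362012] [425.06416878  20.90996749  70.04242399] [478.3230279   74.21876751  78.12843275]
eef [449.5  47.9 199.6] need tool mm [  0.9  -0.9 173.6] toolx [ 0.943  0.333 -0.   ] F [ 0.09 -1.08  0.38] w 1.003
```

View pics/w1.png

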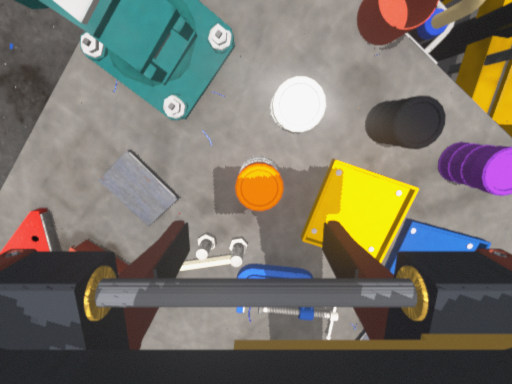

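The wrist view shows the orange lid at (260,187) centred between the fingers. The depth puts its centre near (451,47.5), and there is clear space at both finger positions.

{"fn": "apply_moves", "kwargs": {
  "commands": [
    [[0.001,0.001,0.015],[0,0,0],1],
    [[0,0,0.035],[0,0,0],1],
    [[0,0,0.035],[0,0,0],1],
    [[0,0,0.035],[0,0,0],1],
    [[0,0,0.03],[0,0,0],1],
    [[0,0,0.02],[0,0,0],1],
    [[0,0,0.003],[0,0,0],1],
    [[0,0,0],[0,0,0],1]
  ]
}}

```text
t: 3.48
eef_pos: [451.0, 45.9, 26.7]
tool_rot: [0.0, 0.986, 0.167, -0.0]
contact_force: [-0.0, 0.5, -0.0]
grip_width: 1.003
gripper_force: 0.0
```

```bash
python3 - <<'E'
from h import *
F=[]
for i in range(6): get_image('wrist');F.append(sense()['contact_force'])
print(np.mean(F,0),np.std(F,0));tool([451,47.6,26])
E
```

```text
[ 0.1896162  -0.06032174  0.19666048] [0.43737913 0.64282356 0.72001766]
eef [451.4  46.6  27.2] need tool mm [-0.  -1.1  1.2] toolx [0.944 0.33  0.001] F [ 0.14 -0.79 -0.15] w 1.002
```

{"fn": "apply_moves", "kwargs": {
  "commands": [
    [[0,0,0],[0,0,0],-1],
    [[0,0,0],[0,0,0],-1],
    [[0,0,0],[0,0,0],-1],
    [[0,0,0],[0,0,0],-1],
    [[0,0,0],[0,0,0],-1],
    [[0,0,0],[0,0,0],-1]
  ]
}}

```text
t: 4.53
eef_pos: [450.9, 46.6, 26.6]
tool_rot: [0.0, 0.986, 0.168, -0.0]
contact_force: [-0.4, -0.2, 0.6]
grip_width: 0.609
gripper_force: 30.0
```

{"fn": "apply_moves", "kwargs": {
  "commands": [
    [[0,0,-0.005],[0,0,0],-1],
    [[0,0,-0.015],[0,0,0],-1],
    [[0,0,-0.015],[0,0,0],-1],
    [[0,0,-0.01],[0,0,0],-1],
    [[0,0,-0.005],[0,0,0],-1],
    [[0,0,0],[0,0,0],-1],
    [[0,0,0],[0,0,0],-1],
    [[0,0,0],[0,0,0],-1],
    [[0,0,0],[0,0,0],-1]
  ]
}}

```text
t: 5.65
eef_pos: [450.7, 46.6, 76.4]
tool_rot: [-0.0, 0.986, 0.168, -0.0]
contact_force: [-0.2, 0.5, -2.0]
grip_width: 0.613
gripper_force: 30.0
```

```bash
python3 - <<'E'
from h import *
F=[]
for i in range(24): get_image('wrist');F.append(sense()['contact_force'])
F=np.array(F);m=F.mean(0);print(m,F.std(0)/24**.5,'mass g',-(m[2]-.1)/9.81*1000)
tool([448.8,-98,80]);tool([409.3,-235.5,80])
s=get_image('scene')['frame'][150:270,200:320,::-1];cv2.imwrite('pics/l.png',cv2.resize(s,None,fx=4,fy=4))
E
```

```text
[ 0.01789335  0.00942114 -2.57269753] [0.09081652 0.10057791 0.0807599 ] mass g 272.44623181503306
eef [450.9  46.6  76.7] need tool mm [-49.8 135.8  -3.3] toolx [ 0.944  0.33  -0.   ] F [ 0.69 -0.46 -2.38] w 0.61
eef [450.9  46.6  76.7] need tool mm [-132.5  252.5   -3.3] toolx [ 0.944  0.33  -0.   ] F [ 0.69 -0.46 -2.38] w 0.61
```

View pics/l.png

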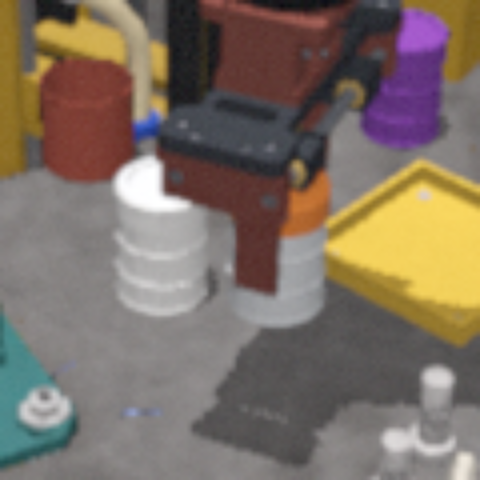

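The picture shows the tin held clear of the table, upright (crop 280,270). It weighs about 275 g, below 350 g, so it goes in the yellow tray.

{"fn": "apply_moves", "kwargs": {
  "commands": [
    [[-0.003,0.008,0],[0,0,0],-1],
    [[-0.007,0.019,0],[0,0,0],-1],
    [[-0.01,0.027,0],[0,0,0],-1],
    [[-0.01,0.028,0],[0,0,0],-1],
    [[-0.01,0.027,0],[0,0,0],-1],
    [[-0.007,0.019,0],[0,0,0],-1],
    [[-0.003,0.008,0],[0,0,0],-1],
    [[0,0,0.01],[0,0,0],-1],
    [[0,0,0.012],[0,0,0],-1],
    [[0,0,0.01],[0,0,0],-1],
    [[0,0,0.006],[0,0,0],-1],
    [[0,0,0],[0,0,0],-1]
  ]
}}

```text
t: 8.4
eef_pos: [448.4, -97.9, 38.1]
tool_rot: [-0.0, 0.986, 0.168, -0.001]
contact_force: [-0.2, -0.3, -2.4]
grip_width: 0.61
gripper_force: 30.0
```

```bash
python3 - <<'E'
from h import *
w=shot('wrist');b=shot('scene')
cv2.imwrite('pics/p.png',np.hstack([cv2.resize(w['frame'],(400,300)),cv2.resize(b['frame'][150:270,220:380],(400,300))])[:,:,::-1])
tool([448.8,-98,30])
P=cloud(w);h=cv2.cvtColor(w['frame'],cv2.COLOR_RGB2HSV)
m=cv2.inRange(h,(22,90,60),(36,255,255)).ravel()>0
s=m&(abs(P[:,0]-449)<90)&(abs(P[:,1]+98)<90)&(P[:,2]>-5)&(P[:,2]<25);Q=P[s]
r=cv2.minAreaRect(Q[:,:2].astype(np.float32));print(r)
E
```

```text
eef [448.9 -98.1  38.7] need tool mm [-0.  -0.1  8.7] toolx [0.944 0.331 0.   ] F [ 0.51 -0.   -2.23] w 0.609
((442.6429443359375, -102.80986785888672), (131.0729522705078, 128.85818481445312), 0.8055540323257446)
```

View pics/p.png

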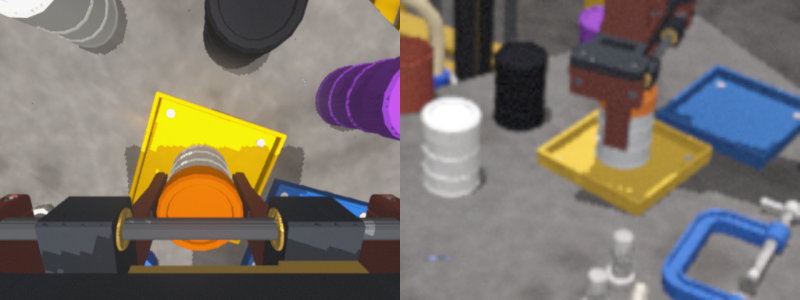

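The tin is over the middle of the yellow tray (right panel, 625,150). I lower it the last 9 mm slowly.

{"fn": "apply_moves", "kwargs": {
  "commands": [
    [[0,0,0.003],[0,0,0],-1],
    [[0,0,0.003],[0,0,0],-1],
    [[0,0,0.002],[0,0,0],-1],
    [[0,0,0.001],[0,0,0],-1],
    [[0,0,0],[0,0,0],-1],
    [[0,0,0],[0,0,0],-1]
  ]
}}

```text
t: 9.25
eef_pos: [448.7, -98.3, 29.7]
tool_rot: [0.0, 0.986, 0.168, 0.0]
contact_force: [0.1, 0.6, -2.3]
grip_width: 0.611
gripper_force: 30.0
```

```bash
python3 - <<'E'
from h import *
F=[]
for i in range(6): get_image('wrist');F.append(sense()['contact_force'])
print(np.mean(F,0));tool([448.8,-98,30])
E
```

```text
[ 0.14969937 -0.07557219 -3.15833517]
eef [448.7 -98.3  29.7] need tool mm [ 0.1 -0.2 -0.3] toolx [0.944 0.331 0.   ] F [ 0.6  -0.47 -3.22] w 0.61
```

{"fn": "apply_moves", "kwargs": {
  "commands": [
    [[0,0,0.0005],[0,0,0],-1],
    [[0,0,0],[0,0,0],-1],
    [[0,0,0.0005],[0,0,0],-1],
    [[0,0,0],[0,0,0],-1]
  ]
}}

```text
t: 10.05
eef_pos: [448.7, -98.3, 29.6]
tool_rot: [0.0, 0.986, 0.168, -0.0]
contact_force: [-4.4, 0.9, 14.1]
grip_width: 0.618
gripper_force: 30.0
```

```bash
python3 - <<'E'
from h import *
F=[]
for i in range(10): get_image('wrist');F.append(sense()['contact_force'])
print(np.mean(F,0));tool([448.8,-98,30])
E
```

```text
[-4.18535603  0.73992801 12.96523109]
eef [448.7 -98.3  29.6] need tool mm [ 0.1 -0.2 -0.4] toolx [ 0.944  0.33  -0.   ] F [-4.9   0.64 12.85] w 0.608
```

Touchdown. I back off the press slightly, then open and retreat.

{"fn": "apply_moves", "kwargs": {
  "commands": [
    [[0,0,-0.0006],[0,0,0],-1],
    [[0,0,0],[0,0,0],0.4],
    [[0,0,0],[0,0,0],0.6],
    [[0,0,0],[0,0,0],1],
    [[0,0,0],[0,0,0],1],
    [[0,0,0],[0,0,0],1],
    [[0,0,0],[0,0,0],1]
  ]
}}

```text
t: 11.42
eef_pos: [448.7, -98.2, 29.2]
tool_rot: [0.0, 0.986, 0.168, -0.0]
contact_force: [0.4, 0.2, -0.9]
grip_width: 1.001
gripper_force: 0.0
```

{"fn": "apply_moves", "kwargs": {
  "commands": [
    [[0,0,-0.01],[0,0,0],1],
    [[0,0,-0.02],[0,0,0],1],
    [[0,0,-0.03],[0,0,0],1],
    [[0,0,-0.04],[0,0,0],1],
    [[0,0,-0.04],[0,0,0],1],
    [[0,0,-0.04],[0,0,0],1],
    [[0,0,-0.02],[0,0,0],1],
    [[0,0,0],[0,0,0],1],
    [[0,0,0],[0,0,0],1]
  ]
}}

```text
t: 12.55
eef_pos: [448.0, -98.2, 228.6]
tool_rot: [-0.0, 0.986, 0.168, -0.001]
contact_force: [-0.1, -0.4, -0.3]
grip_width: 1.0
gripper_force: 0.0
```

```bash
python3 - <<'E'
from h import *
F=[]
for i in range(16): w=get_image('wrist');F.append(sense()['contact_force'])
b=shot('scene')
cv2.imwrite('pics/q.png',np.hstack([cv2.resize(w['frame'],(400,300)),cv2.resize(b['frame'][140:290,180:380],(400,300))])[:,:,::-1])
print(np.mean(F,0));tool([448.8,-98,30]);print(sense()['t'])
E
```

```text
[-0.06017534  0.05041992  0.08280058]
eef [448.7 -98.3 229.3] need tool mm [  0.2  -0.2 199.3] toolx [0.944 0.33  0.   ] F [1.41 0.95 0.18] w 1.003
13.4
```

View pics/q.png

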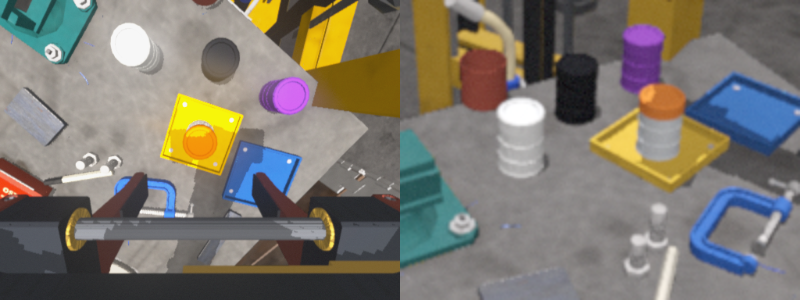

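The tin stands upright in the yellow tray (left panel 200,140; right panel 660,125), and the gripper is clear. The unloaded reading is 0.08 N, which puts the mass at about 270 g.

```bash
python3 -c "from bench import *; print(job_done())"
```

```text
the job is handed in; nothing more can be done
None
```

The sealed tin weighed about 270 g (under 350 g, so used up); it now stands upright in the yellow tray, nothing else was touched, and the job is handed in.

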